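# Fetch the honey jar from behind the mills

## Task

The honey jar stands in the condiment caddy behind the two mills. First clear both mills out of the caddy and stand them upright on the chopping board, then take the honey jar out and stand it in the middle of the slate coaster, and only then put each mill back upright in the caddy, in the middle of the same cork pad it stood on at the start. Leave the jigger, the spice jar, the espresso cup and the lime where they are.

Things in the scene. Friction and masses are not known exactly. Their poses are not given: they have to be found in the camera images.
- honey_jar: loose round glass jar of honey with a white lid, 57 mm across (lid too), 85 mm tall. Origin at the centre of its underside, z up. It stands at the start on the rear cork pad of the caddy. Grip it round the upper half, 50 to 75 mm above its underside
- pepper_mill: loose dark brown wooden pepper mill in the caddy (not the like one far back by the wall), the taller, 170 mm tall. Round foot and body 58 mm across, round head 48 mm across and widest 139 mm above its underside (the head does not turn), metal knob on top. Origin at the centre of its underside, z up. Starts on one of the two front pads. Grip it across the head
- salt_mill: loose light wooden salt mill, the shorter, 140 mm tall. Round foot and body 58 mm across, round head 50 mm across and widest 114 mm above its underside (the head does not turn), small metal knob on top. Origin at the centre of its underside, z up. Starts on the other front pad of the caddy. Grip it across the head
- caddy: fixed dark wooden condiment caddy 164 mm (its x) by 184 mm (its y), top 12 mm above the worktop; thin brass rail round its back and sides, 33 mm above the worktop. Three flush round cork pads 72 mm across, centred at (-30, +48), (-30, -48) and (+32, 0) mm in its frame. Origin at the centre of its underside, x to its back, away from the robot. The mills start on the front pads, either way round
- board: fixed wooden chopping board, 280 mm (its x) by 200 mm (its y), 18 mm thick, lying to the left or the right of the caddy, long side roughly along the worktop edge. Origin at the centre of its underside. The side area for the mills
- coaster: fixed square dark slate coaster, 96 mm, 8 mm thick, on the other side of the caddy from the board. Origin at the centre of its underside
- jigger: loose brass double-ended jigger, 43 mm across, 86 mm tall, origin under its centre: bystander, leave it
- nutmeg_jar: loose glass spice jar with a black cap, 41 mm across, 105 mm tall, origin under its centre: bystander, leave it
- espresso_cup: loose white espresso cup, 62 by 88 mm with its handle, 55 mm tall, origin at the underside: bystander, leave it
- lime: loose green lime, 60 by 48 by 48 mm, origin at its underside: bystander, leave it

How it is judged:
On the way, in this order (a step that is already met when the one before it is completed fails the run):
1. both mills stand upright and released on the chopping board while the honey jar still stands where it was (x of pepper_mill in the frame of board between -0.13 and 0.13 m and y of pepper_mill in the frame of board between -0.09 and 0.09 m and height (world z) of pepper_mill between 0.0115 and 0.0235 m and angle between each of pepper_mill, salt_mill's own z axis and vertical below 0.1 rad and contact force between each of pepper_mill, salt_mill and the fingers below 0.5 N and x of salt_mill in the frame of board between -0.13 and 0.13 m and y of salt_mill in the frame of board between -0.09 and 0.09 m and height (world z) of salt_mill between 0.0115 and 0.0235 m and distance of honey_jar from where it was at the start of the episode below 0.02 m), for 0.2 s.
2. the honey jar stands upright and released in the middle of the coaster while both mills still stand on the board (horizontal distance between honey_jar and coaster below 0.015 m and height (world z) of honey_jar between 0.003 and 0.013 m and angle between each of honey_jar, pepper_mill, salt_mill's own z axis and vertical below 0.1 rad and contact force between each of honey_jar, pepper_mill, salt_mill and the fingers below 0.5 N and x of pepper_mill in the frame of board between -0.13 and 0.13 m and y of pepper_mill in the frame of board between -0.09 and 0.09 m and height (world z) of pepper_mill between 0.0115 and 0.0235 m and x of salt_mill in the frame of board between -0.13 and 0.13 m and y of salt_mill in the frame of board between -0.09 and 0.09 m and height (world z) of salt_mill between 0.0115 and 0.0235 m), for 0.2 s.
At the end, for the whole second after the job is handed in: the honey jar stands upright on the coaster, within 15 mm of its centre; each mill stands upright in the caddy within 15 mm of where it stood at the start; all released and at rest (horizontal distance between honey_jar and coaster below 0.015 m and height (world z) of honey_jar between 0.003 and 0.013 m and angle between each of honey_jar, pepper_mill, salt_mill's own z axis and vertical below 0.1 rad and contact force between each of honey_jar, pepper_mill, salt_mill and the fingers below 0.5 N and distance of each of pepper_mill, salt_mill from where it was at the start of the episode below 0.015 m and linear speed of each of pepper_mill, salt_mill, honey_jar below 0.02 m/s); the robot touches nothing.
It fails at once if the jigger, spice jar, espresso cup or lime is shifted by more than 30 mm (distance of any of jigger, nutmeg_jar, espresso_cup, lime from where it was at the start of the episode above 0.03 m).
It fails at once if a mill or the honey jar is tipped over (angle between any of pepper_mill, salt_mill, honey_jar's own z axis and vertical above 0.7 rad).
It also fails if it takes over 102 s, if anything falls off the work surface, if the arm or the gripper's body presses on something with over 40 N, if the wrist force passes 120 N, or if a joint passes its speed limit or range.

## Robot

A 6-joint arm with a two-finger parallel gripper is mounted at the origin on a cart in front of the work surface, level with it; the furniture and walls round the work are solid. World frame = base frame: x ahead of the robot, y to its left, z up, the work surface at z = 0. Lengths are in m, angles in rad, forces in N, time in s.
With the tool pointing down it reaches from about 0.425 to 0.925 m from the base axis. Payload 12.5 kg.
Tool frame: the origin (TCP) lies at the very end of the fingers, on their centre line; the grasp point (between the pads) lies grip_point_offset behind it (grip_point_offset is the distance from the TCP to the grasp point, in m); z points along the fingers, y is the line along which they close (so a half turn about z gives the same grasp; the last joint's range is limited). The gripper opens to 85 mm and grips with 20 to 120 N. Pads are 22 mm wide; open, the fingers measure 114 mm over their backs; the gripper's body (76 mm by 85 mm) begins 54 mm behind the grasp point. The pads swing forward as they close: fully open they stand 13 mm farther back than shut.
Start: joints at [1.233, 0.491, 1.559, -0, 1.092, -0.106], TCP at [0.144, 0.608, 0.231] pointing down, gripper open.
Joint ranges: [-3.1, 3.1], [-0.84, 2.19], [0.05, 2.79], [-1.13, 4.28], [0.06, 2.93], [-2.69, 2.69]. Speed limits (rad/s): [2.22, 2.22, 2.79, 3.14, 3.14, 3.14].

## Interface

Orientations are given as a unit quaternion [x, y, z, w].
In Python, from station import * gives the robot as it stands.
- The arm moves only by the tool jog_arm, never from a script. Its argument "series" is a list of rows, each an object with "slide": the shift along the tool's x, y, z in mm, a list of three; "spin": the turn about the tool's z in degrees; "hand": the finger opening in mm, from 0 to 85.4. In form: [{"slide": [x, y, z], "spin": spin, "hand": hand}, ...]. A call has 1 to 5 rows; each row shifts and turns the commanded pose from where the row before left it, along the tool's axes as they then stand; what a row does not reach is not made up. A row lasts 1/10 s, in which the tool goes at most 50 mm and 8.59 degrees, less where a joint would pass 70% of its speed; a pose out of reach is approached as far as the arm can. A call is refused whole if a number of a shift passes 50 or a number of a turn 8.59, either way. A call with a gripper value outside its range is refused whole. The fingers move at their own pace and stop on an object; the grip force is fixed at half the most. Time passes only in rows, so rows that do not move let the fingers close. It gives the time, the measured TCP pose, the force, the opening and the grip force at its end, in the units of the state.
- observe(): the state, without advancing time (a new reading comes with each control period).
- camera(name): name is "scene" or "top" or "wrist"; returns a dict with "frame" (384x512x3 uint8, red, green, blue), "fx", "fy", "cx", "cy" (pixels), "extrinsics" (4x4, takes a point from world to camera coordinates); the wrist camera has in their place "tool_from_camera" (4x4, takes a point from camera to tool coordinates, whose origin is the TCP and whose axes are the flange's). Camera axes: x right, y up, looking along -z (the intrinsics and any distortion apply to the point x, -y, -z); pixel columns grow to the right and rows downward; lengths in m; the calibration is good to about 2 mm. A picture is of the moment at which its call begins: read the wrist's pose just before it. There is no depth.
- job_done(): hands the job in; it is judged then, once.
Trained networks look in a picture, given as the dict that the camera call returned (one of the last four; its "shot" number tells which), for a name from the list of things; names that differ only in an ending like _2 or _b are one class to them, and where a whole thing is asked for, a point or a joint stands for the part that bears it (a point fixed in the world has none). Each returns a list of dicts, best first, with "conf" (0 to 1); they miss things now and then, are a little off and sometimes report something else, mostly with a low value. They report only what shows in the picture. A call takes as long as a camera call.
- masks_of(target, picture): "mask" (384x512 bool, what is visible of it) and "xy" ([column, row] in pixels, amid what is visible of it).
The state is a dict: "clock": time; "joint_positions": joint angles; "qvel": joint speeds; "joint_efforts": joint torques, N m; "tcp_pos": TCP position; "tcp_rot": TCP orientation; "wrist_force": force on the tool from outside, world axes, zero at the start; "wrist_torque": the same for the moment, N m; "opening": opening from 0.0 (shut) to 1.0 (fully open); "grip_force": force on a finger pad.
Only numpy, scipy, OpenCV 4.12 (cv2) and the standard library are available. Lean on these libraries where they do the work, as an engineer would, in place of code of your own. Each camera call takes 0.05 s, during which the arm holds its last target. There are 200 camera calls.

## Working session

There is one attempt and no reset: what is moved stays moved. The work goes in short steps, Python scripts to look and compute and a tool call to move; the robot and the scene stay as the last step left them, time stands still between calls to the robot, and variables do not carry over. Pictures are saved under pics/ and viewed, at most 14 in all, crops included, and the job is handed in when it is done.

Besides the shell and the picture viewer there is one more tool, called after "Emit:" as name(argument=value, ...) on one line, values as JSON. jog_arm: Moves the arm, as the interface text tells. Its arguments: {"type":"object","properties":{"series":{"type":"array"}},"required":["series"]}

```bash
ls; mkdir -p pics
python3 - <<'E'
from station import *
import cv2,numpy as np
s=observe();print({k:np.round(v,3) for k,v in s.items()})
ims=[]
for n in("scene","top"):
    p=camera(n);ims.append(p)
    cv2.imwrite(f"pics/{n}0.png",p["frame"][:,:,::-1])
    print(n,p["fx"],p["cx"],p["cy"],[k for k in p if k not in("frame",)],np.round(p["extrinsics"],3).tolist())
    for t in["honey_jar","pepper_mill","salt_mill","caddy","board","coaster","jigger","nutmeg_jar","espresso_cup","lime"]:
        for m in masks_of(t,p)[:2]:
            ys,xs=np.where(m["mask"]);print(n,t,round(m["conf"],2),np.round(m["xy"],1),xs.min(),xs.max(),ys.min(),ys.max())
E
```

```text
pics
{'clock': np.float64(0.0), 'joint_positions': array([ 1.233,  0.492,  1.559, -0.   ,  1.092, -0.106]), 'qvel': array([ 0.002,  0.001, -0.001,  0.   ,  0.001,  0.001]), 'joint_efforts': array([-1.0000e-03, -6.1847e+01, -2.6158e+01, -0.0000e+00,  4.0000e-03,
        0.0000e+00]), 'tcp_pos': array([0.144, 0.608, 0.231]), 'tcp_rot': array([ 0.116,  0.993, -0.001, -0.   ]), 'wrist_force': array([ 0.075, -0.806,  0.108]), 'wrist_torque': array([ 0.004,  0.029, -0.   ]), 'grip_force': np.float64(0.0), 'opening': np.float64(1.001)}
scene 387.8774900757738 255.17437554908508 187.81391138517816 ['fx', 'fy', 'cx', 'cy', 'extrinsics', 'shot'] [[0.872, -0.489, 0.016, -0.44], [0.361, 0.666, 0.652, -0.235], [-0.33, -0.563, 0.758, -0.844], [0.0, 0.0, 0.0, 1.0]]
scene honey_jar 0.71 [254.3 188.9] 245 266 174 211
scene honey_jar 0.57 [283.3 320.1] 253 311 293 351
scene pepper_mill 0.8 [235.9 210.3] 227 252 179 234
scene pepper_mill 0.23 [254.  191.2] 245 265 174 210
scene salt_mill 0.67 [222.7 175.7] 214 234 158 204
scene caddy 0.68 [253.6 221.3] 203 285 185 245
scene board 0.59 [174.7 146.1] 130
[... 354 characters left out ...]
5416983434 ['fx', 'fy', 'cx', 'cy', 'extrinsics', 'shot'] [[-0.013, -1.0, -0.015, 0.024], [0.985, -0.016, 0.175, -0.506], [-0.175, -0.013, 0.985, -1.177], [0.0, 0.0, 0.0, 1.0]]
top pepper_mill 0.73 [268.3 216.6] 256 280 200 228
top salt_mill 0.84 [223.1 210.1] 215 238 197 224
top caddy 0.95 [248.8 201. ] 210 286 169 238
top board 0.95 [126.8 234.6] 68 184 192 274
top coaster 0.77 [369.3 232.8] 346 389 208 249
top coaster 0.24 [248.2 188.5] 237 260 174 201
top jigger 0.73 [301.1 150.6] 295 313 139 162
top nutmeg_jar 0.8 [196.5 156.4] 184 204 144 168
top espresso_cup 0.86 [142.9 144.7] 128 161 132 157
top espresso_cup 0.53 [366. 151.] 357 376 141 161
top lime 0.87 [365.3 149. ] 356 376 140 161
```

Run:
```python
import cv2
for n in("scene","top"):
    i=cv2.imread(f"pics/{n}0.png")
    i=i[100:370,100:400] if n=="scene" else i[110:300,50:420]
    cv2.imwrite(f"pics/{n}0c.png",cv2.resize(i,None,fx=2,fy=2,interpolation=cv2.INTER_CUBIC))
```

```text
(no output)
```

View pics/scene0c.png

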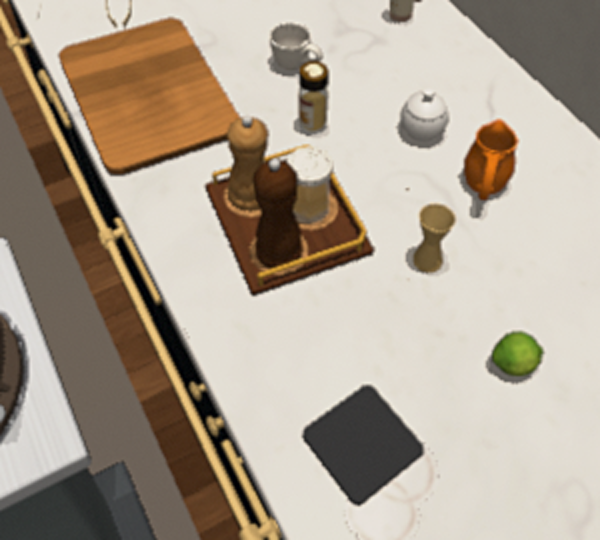

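View pics/top0c.png

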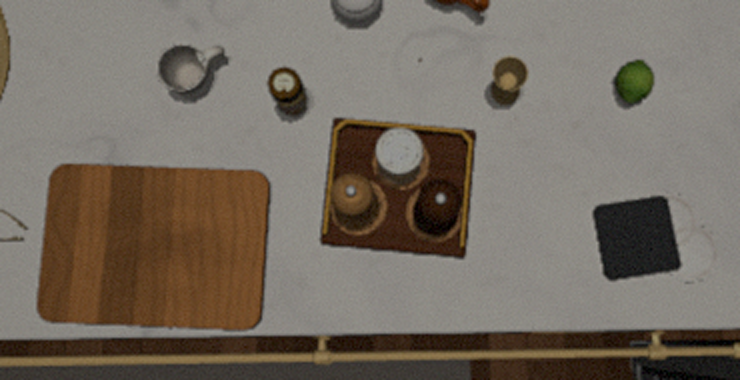

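The scene view shows the pepper mill at about (237,200), the salt mill at (223,170) and the honey jar behind them at (255,190). The top view shows the salt mill left, the pepper mill right, the board on the left and the coaster on the right. Next I'll measure positions.

```bash
cat > h.py <<'E'
from station import *
import cv2,numpy as np
from scipy.spatial.transform import Rotation as R
def cam(n):
    s=observe();p=camera(n)
    if n=="wrist":
        T=np.eye(4);T[:3,:3]=R.from_quat(s["tcp_rot"]).as_matrix();T[:3,3]=s["tcp_pos"]
        p["wc"]=T@p["tool_from_camera"]
    else: p["wc"]=np.linalg.inv(p["extrinsics"])
    return p
def ray(p,uv):
    uv=np.atleast_2d(uv).astype(float)
    d=np.c_[(uv[:,0]-p["cx"])/p["fx"],-(uv[:,1]-p["cy"])/p["fy"],-np.ones(len(uv))]@p["wc"][:3,:3].T
    return p["wc"][:3,3],d
def plane(p,uv,z):
    o,d=ray(p,uv);return (o+d*((z-o[2])/d[:,2])[:,None])
def proj(p,X):
    C=(np.linalg.inv(p["wc"])@np.c_[np.atleast_2d(X),np.ones(len(np.atleast_2d(X)))].T)[:3]
    return np.c_[p["cx"]-p["fx"]*C[0]/C[2],p["cy"]+p["fy"]*C[1]/C[2]]
def tri(a):
    A=np.zeros((3,3));b=np.zeros(3)
    for p,uv in a:
        o,d=ray(p,uv);d=d[0]/np.linalg.norm(d[0]);M=np.eye(3)-np.outer(d,d);A+=M;b+=M@o
    x=np.linalg.solve(A,b)
    return x,[np.round(proj(p,x)[0]-uv,1) for p,uv in a]
def rect(p,t,z):
    m=masks_of(t,p)[0]["mask"].astype(np.uint8)
    c=max(cv2.findContours(m,0,cv2.CHAIN_APPROX_NONE)[0],key=cv2.contourArea)[:,0]
    w=plane(p,c,z)[:,:2].astype(np.float32)
    return [np.round(v,3) for v in cv2.minAreaRect(w)]
E
python3 - <<'E'
from h import *
t=cam("top");s=cam("scene")
for p in(t,s):
    for n,z in(("board",.018),("coaster",.008),("caddy",.012)):print(n,rect(p,n,z))
# knob pixels from crops
K={"salt":((50+351/2,110+190/2),(100+247/2,100+121/2)),"pepper":((50+440/2,110+198/2),(100+275/2,100+164/2)),"lid":((50+399/2,110+150/2),(100+311/2,100+158/2))}
for k,(a,b) in K.items():print(k,tri([(t,np.array(a)),(s,np.array(b))]),plane(t,a,.085 if k=="lid" else .135)[0])
E
```

```text
board [array([0.402, 0.317]), array([0.284, 0.201]), np.float64(87.164)]
coaster [array([ 0.403, -0.286]), array([0.097, 0.102]), np.float64(9.961)]
caddy [array([0.472, 0.011]), array([0.184, 0.164]), np.float64(83.983)]
board [array([0.403, 0.311]), array([0.295, 0.202]), np.float64(86.68)]
coaster [array([ 0.404, -0.289]), array([0.1  , 0.099]), np.float64(8.029)]
caddy [array([0.475, 0.014]), array([0.205, 0.171]), np.float64(83.353)]
salt (array([0.44936601, 0.06136166, 0.14689423]), [array([ 0.1, -0.3]), array([-0.3,  0.1])]) [0.45034504 0.06221633 0.135     ]
pepper (array([ 0.43525786, -0.03753556,  0.17590379]), [array([ 0.1, -0.5]), array([-0.5,  0.1])]) [ 0.43962856 -0.03868062  0.135     ]
lid (array([0.50357738, 0.00622414, 0.10616334]), [array([ 0.4, -1.1]), array([-1.1,  0.3])]) [0.50477411 0.00724313 0.085     ]
```

Emit:
jog_arm(series=[{"slide":[0,0,-10],"spin":-6.65,"hand":85},{"slide":[0,0,-10],"spin":-6.65,"hand":85},{"slide":[-22,-43,-4],"spin":0,"hand":85},{"slide":[-22,-43,-4],"spin":0,"hand":85},{"slide":[-22,-43,-4],"spin":0,"hand":85}])

```text
clock: 2.0
tcp_pos: [0.2099, 0.4778, 0.2633]
tcp_rot: [-0.001, 1.0, 0.0, 0.0]
wrist_force: [1.2, 0.1, 0.4]
opening: 0.993
grip_force: 0.0
```

```bash
python3 -c "
import station,inspect
print([n for n in dir(station) if not n.startswith('__')], getattr(station,'grip_point_offset',None))"
```

```text
['PlanningError', 'camera', 'grip_point_offset', 'job_done', 'masks_of', 'observe'] 0.0187
```

Emit:
jog_arm(series=[{"slide":[-22,-43,-4],"spin":0,"hand":85},{"slide":[-22,-43,-4],"spin":0,"hand":85},{"slide":[-22,-43,-4],"spin":0,"hand":85},{"slide":[-22,-43,-4],"spin":0,"hand":85},{"slide":[-22,-43,-4],"spin":0,"hand":85}])

```text
clock: 2.5
tcp_pos: [0.3201, 0.2626, 0.2837]
tcp_rot: [-0.0, 1.0, 0.0, 0.0]
wrist_force: [1.3, 0.6, -0.6]
opening: 0.992
grip_force: 0.0
```

Emit:
jog_arm(series=[{"slide":[-22,-43,-4],"spin":0,"hand":85},{"slide":[-22,-43,-4],"spin":0,"hand":85},{"slide":[-22,-43,-4],"spin":0,"hand":85},{"slide":[-22,-43,-4],"spin":0,"hand":85},{"slide":[0,0,0],"spin":0,"hand":85}])

```text
clock: 3.0
tcp_pos: [0.41, 0.0882, 0.2998]
tcp_rot: [0.003, 1.0, -0.0, 0.001]
wrist_force: [0.5, 1.2, -0.8]
opening: 0.995
grip_force: 0.0
```

Run:
```python
from h import *
w=cam("wrist");print(np.round(w["wc"],3).tolist(),w["fx"],w["cx"],w["cy"],observe()["tcp_pos"])
cv2.imwrite("pics/w1.png",w["frame"][:,:,::-1])
for t in["honey_jar","pepper_mill","salt_mill"]:
    for m in masks_of(t,w)[:2]:
        ys,xs=np.where(m["mask"]);print(t,round(m["conf"],2),np.round(m["xy"],1),xs.min(),xs.max(),ys.min(),ys.max())
```

```text
[[0.005, -0.963, -0.268, 0.342], [1.0, 0.004, 0.002, 0.088], [-0.001, -0.268, 0.963, 0.443], [0.0, 0.0, 0.0, 1.0]] 346.2125027921575 255.79373680919682 190.78605539874442 [0.4086849  0.09019548 0.29942996]
honey_jar 0.69 [186.6 238.1] 157 214 202 271
pepper_mill 0.7 [129.5 193.6] 86 180 151 232
pepper_mill 0.16 [184.3 237. ] 157 213 202 271
salt_mill 0.95 [232.9 193.8] 204 258 158 234
```

View pics/w1.png

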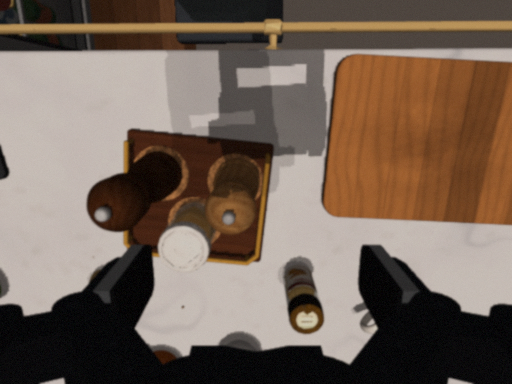

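The wrist view shows the salt knob at (229,218), the pepper knob at (103,214), and the lid centre at (186,246). I'll triangulate these with the other two views.

Run:
```python
from h import *
w=cam("wrist");t=cam("top");s=cam("scene")
K={"salt":((50+351/2,110+190/2),(100+247/2,100+121/2),(229,218)),"pepper":((50+440/2,110+198/2),(100+275/2,100+164/2),(103,214)),"lid":((50+399/2,110+150/2),(100+311/2,100+158/2),(186,246))}
Z={"salt":.148,"pepper":.178,"lid":.097}
for k,(a,b,c) in K.items():
    a,b,c=map(np.array,(a,b,c))
    x,r=tri([(t,a),(s,b),(w,c)]);print(k,np.round(x,4),r,"wrist@z",plane(w,c,Z[k])[0].round(4),"top@z",plane(t,a,Z[k])[0].round(4))
print(rect(w,"caddy",.012),rect(w,"board",.018),observe()["tcp_pos"])
```

```text
salt [0.45   0.065  0.1416] [array([-1.4, -0.3]), array([-0.6,  0.6]), array([-3.1,  1.5])] wrist@z [0.4463 0.0684 0.148 ] top@z [0.4485 0.0615 0.148 ]
pepper [ 0.4357 -0.0356  0.1717] [array([-0.8, -0.4]), array([-0.7,  0.7]), array([-2. ,  1.5])] wrist@z [ 0.4322 -0.0308  0.178 ] top@z [ 0.434  -0.0371  0.178 ]
lid [0.5044 0.0118 0.0941] [array([-2. , -0.5]), array([-2. ,  1.9]), array([-3.9,  5.1])] wrist@z [0.497  0.0171 0.097 ] top@z [0.5026 0.0072 0.097 ]
[array([0.475, 0.008]), array([0.189, 0.171]), np.float64(83.404)] [array([0.401, 0.303]), array([0.259, 0.199]), np.float64(86.987)] [0.40739865 0.09327391 0.29932172]
```

Emit:
jog_arm(series=[{"slide":[-20,-15,0],"spin":0,"hand":85},{"slide":[-20,-15,0],"spin":0,"hand":85},{"slide":[0,0,45],"spin":0,"hand":85},{"slide":[0,0,45],"spin":0,"hand":85},{"slide":[0,0,0],"spin":0,"hand":85}])

```text
clock: 3.95
tcp_pos: [0.4455, 0.0628, 0.2056]
tcp_rot: [-0.0, 1.0, 0.0, -0.004]
wrist_force: [-0.6, 0.5, -0.2]
opening: 0.992
grip_force: 0.0
```

Run:
```python
from h import *
for i in range(3):cam("top")
w=cam("wrist");print(observe()["tcp_pos"],np.round(proj(w,[[.448,.062,.152],[.436,-.036,.182],[.503,.008,.097]]),1))
cv2.imwrite("pics/w2.png",w["frame"][:,:,::-1])
```

```text
[0.44864161 0.06273087 0.21124757] [[255.3 208.5]
 [ 67.5 204.6]
 [188.7 251.3]]
```

View pics/w2.png

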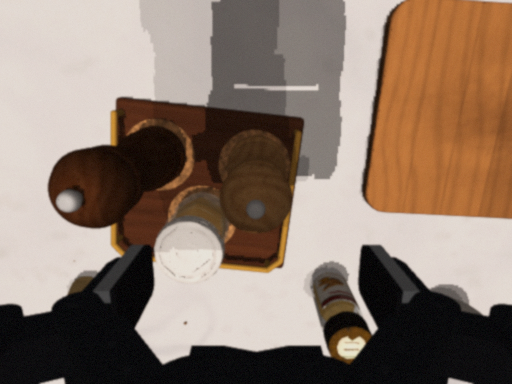

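The knobs at (256,210), (70,201) and the lid at (190,250) all fall within about 2 mm of the predictions. Descending to grip the salt mill.

Emit:
jog_arm(series=[{"slide":[0,0,35],"spin":0,"hand":85},{"slide":[0,0,35],"spin":0,"hand":85},{"slide":[0,0,24],"spin":0,"hand":85},{"slide":[0,0,10],"spin":0,"hand":85},{"slide":[0,0,0],"spin":0,"hand":85}])

```text
clock: 4.65
tcp_pos: [0.4482, 0.0625, 0.1057]
tcp_rot: [-0.0, 1.0, 0.0, 0.0]
wrist_force: [-0.6, -1.3, 0.4]
opening: 0.997
grip_force: 0.0
```

Emit:
jog_arm(series=[{"slide":[0,0,0],"spin":0,"hand":45},{"slide":[0,0,0],"spin":0,"hand":40},{"slide":[0,0,0],"spin":0,"hand":40},{"slide":[0,0,0],"spin":0,"hand":40},{"slide":[0,0,0],"spin":0,"hand":40}])

```text
clock: 5.15
tcp_pos: [0.4484, 0.0625, 0.1068]
tcp_rot: [-0.0, 1.0, 0.0, 0.001]
wrist_force: [-1.6, 0.8, 13.4]
opening: 0.538
grip_force: 59.5
```

Upward force and 46 mm opening mean the pads sit above the widest point, so I'll regrip lower.

Emit:
jog_arm(series=[{"slide":[0,0,0],"spin":0,"hand":85},{"slide":[0,0,0],"spin":0,"hand":85},{"slide":[0,0,0],"spin":0,"hand":85},{"slide":[0,0,8],"spin":0,"hand":85},{"slide":[0,0,0],"spin":0,"hand":85}])

```text
clock: 5.65
tcp_pos: [0.4474, 0.0624, 0.0964]
tcp_rot: [-0.0, 1.0, 0.0, -0.001]
wrist_force: [1.1, 0.0, 1.0]
opening: 0.994
grip_force: 0.0
```

Emit:
jog_arm(series=[{"slide":[0,0,0],"spin":0,"hand":45},{"slide":[0,0,0],"spin":0,"hand":40},{"slide":[0,0,0],"spin":0,"hand":40},{"slide":[0,0,0],"spin":0,"hand":40},{"slide":[0,0,0],"spin":0,"hand":40}])

```text
clock: 6.15
tcp_pos: [0.4478, 0.0625, 0.0977]
tcp_rot: [-0.0, 1.0, 0.0, 0.0]
wrist_force: [-0.7, -0.1, 5.2]
opening: 0.546
grip_force: 61.3
```

Emit:
jog_arm(series=[{"slide":[0,0,-10],"spin":0,"hand":40},{"slide":[0,0,-20],"spin":0,"hand":40},{"slide":[0,0,-20],"spin":0,"hand":40},{"slide":[0,0,-5],"spin":0,"hand":40},{"slide":[0,0,0],"spin":0,"hand":40}])

```text
clock: 6.65
tcp_pos: [0.4479, 0.0624, 0.1529]
tcp_rot: [-0.0, 1.0, 0.0, 0.001]
wrist_force: [-0.8, -0.2, -2.4]
opening: 0.54
grip_force: 62.2
```

Run:
```python
from h import *
print(observe()["tcp_pos"])
s=cam("scene");i=s["frame"][100:260,120:320,::-1]
cv2.imwrite("pics/s3.png",cv2.resize(i,None,fx=3,fy=3))
```

```text
[0.44792954 0.06240797 0.15292863]
```

View pics/s3.png

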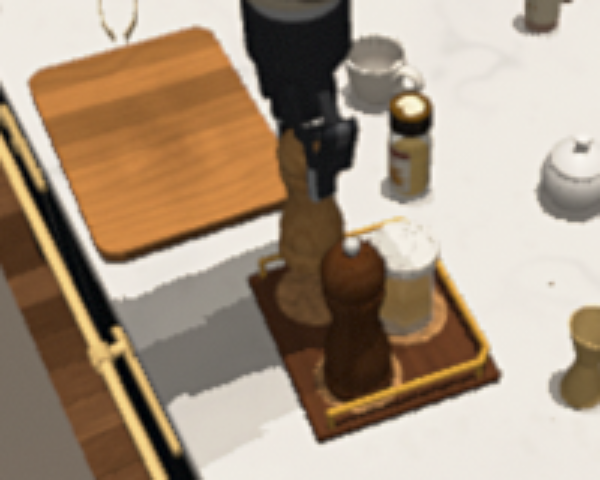

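The salt mill hangs upright at (310,240), clear of the caddy. Carrying it to the board.

Emit:
jog_arm(series=[{"slide":[2,20,0],"spin":0,"hand":40},{"slide":[2,40,0],"spin":0,"hand":40},{"slide":[2,40,0],"spin":0,"hand":40},{"slide":[2,40,0],"spin":0,"hand":40},{"slide":[2,40,0],"spin":0,"hand":40}])

```text
clock: 7.2
tcp_pos: [0.437, 0.2438, 0.1512]
tcp_rot: [-0.0, 1.0, -0.0, -0.001]
wrist_force: [1.4, -0.9, -1.7]
opening: 0.547
grip_force: 62.4
```

Emit:
jog_arm(series=[{"slide":[2,40,0],"spin":0,"hand":40},{"slide":[2,40,0],"spin":0,"hand":40},{"slide":[2,40,0],"spin":0,"hand":40},{"slide":[4,20,0],"spin":0,"hand":40},{"slide":[0,0,0],"spin":0,"hand":40}])

```text
clock: 7.7
tcp_pos: [0.4266, 0.3844, 0.1507]
tcp_rot: [-0.002, 1.0, -0.0, -0.001]
wrist_force: [-0.6, 0.2, -2.5]
opening: 0.542
grip_force: 62.5
```

Emit:
jog_arm(series=[{"slide":[0,0,20],"spin":0,"hand":40},{"slide":[0,0,15],"spin":0,"hand":40},{"slide":[0,0,8],"spin":0,"hand":40},{"slide":[0,0,4],"spin":0,"hand":40},{"slide":[0,0,0],"spin":0,"hand":40}])

```text
clock: 8.2
tcp_pos: [0.4277, 0.3819, 0.1049]
tcp_rot: [0.0, 1.0, -0.0, -0.0]
wrist_force: [0.5, -0.3, -2.1]
opening: 0.544
grip_force: 62.5
```

Not touching yet (nominal TCP z is 0.105). I'll lower 1 mm at a time.

Emit:
jog_arm(series=[{"slide":[0,0,1],"spin":0,"hand":40},{"slide":[0,0,0],"spin":0,"hand":40},{"slide":[0,0,1],"spin":0,"hand":40},{"slide":[0,0,0],"spin":0,"hand":40}])

```text
clock: 8.6
tcp_pos: [0.4277, 0.3824, 0.1035]
tcp_rot: [-0.0, 1.0, 0.0, 0.0]
wrist_force: [-0.7, 0.1, -2.6]
opening: 0.537
grip_force: 62.5
```

Emit:
jog_arm(series=[{"slide":[0,0,1],"spin":0,"hand":40},{"slide":[0,0,0],"spin":0,"hand":40}])

```text
clock: 8.8
tcp_pos: [0.4278, 0.3825, 0.1031]
tcp_rot: [-0.0, 1.0, 0.0, 0.0]
wrist_force: [-1.2, -1.6, 5.9]
opening: 0.544
grip_force: 63.4
```

Emit:
jog_arm(series=[{"slide":[0,0,0],"spin":0,"hand":60},{"slide":[0,0,0],"spin":0,"hand":85},{"slide":[0,0,0],"spin":0,"hand":85},{"slide":[0,0,0],"spin":0,"hand":85},{"slide":[0,0,-30],"spin":0,"hand":85}])

```text
clock: 9.3
tcp_pos: [0.4265, 0.3815, 0.1297]
tcp_rot: [-0.0, 1.0, -0.002, -0.002]
wrist_force: [1.1, 0.5, 0.2]
opening: 0.992
grip_force: 0.0
```

Emit:
jog_arm(series=[{"slide":[0,0,-50],"spin":0,"hand":85},{"slide":[0,0,-50],"spin":0,"hand":85},{"slide":[0,-18,0],"spin":0,"hand":85},{"slide":[0,-50,0],"spin":0,"hand":85},{"slide":[0,-50,0],"spin":0,"hand":85}])

```text
clock: 9.8
tcp_pos: [0.4271, 0.2634, 0.2322]
tcp_rot: [-0.001, 1.0, 0.0, 0.0]
wrist_force: [0.4, -0.6, 0.2]
opening: 0.998
grip_force: 0.0
```

Emit:
jog_arm(series=[{"slide":[-2,-49,0],"spin":0,"hand":85},{"slide":[-2,-49,0],"spin":0,"hand":85},{"slide":[-2,-49,0],"spin":0,"hand":85},{"slide":[-2,-49,0],"spin":0,"hand":85},{"slide":[0,-49,0],"spin":0,"hand":85}])

```text
clock: 10.3
tcp_pos: [0.4354, 0.0174, 0.2322]
tcp_rot: [-0.0, 1.0, 0.0, 0.0]
wrist_force: [1.2, -0.0, -0.8]
opening: 0.998
grip_force: 0.0
```

Emit:
jog_arm(series=[{"slide":[0,-45,0],"spin":0,"hand":85},{"slide":[0,-10,0],"spin":0,"hand":85},{"slide":[0,0,0],"spin":0,"hand":85},{"slide":[0,0,0],"spin":0,"hand":85}])

```text
clock: 10.7
tcp_pos: [0.4356, -0.0349, 0.2321]
tcp_rot: [-0.0, 1.0, 0.0, -0.0]
wrist_force: [0.6, 0.6, 0.2]
opening: 0.996
grip_force: 0.0
```

Run:
```python
from h import *
w=cam("wrist");print(observe()["tcp_pos"],np.round(proj(w,[[.436,-.036,.182],[.503,.008,.097]]),1))
t=cam("top")
cv2.imwrite("pics/w4.png",np.hstack([w["frame"][:300,:400,::-1],t["frame"][100:400,50:450,::-1][:284].repeat(1,0)]) if 0 else np.hstack([w["frame"][:284,:400,::-1],t["frame"][100:384,50:450,::-1]]))
```

```text
[ 0.4356524  -0.03450172  0.2321658 ] [[254.7 214.8]
 [305.1 254.7]]
```

View pics/w4.png

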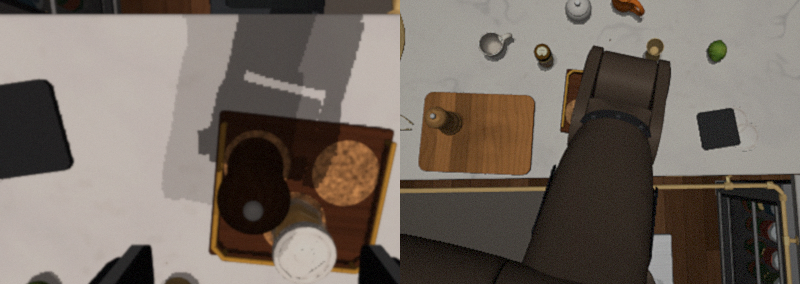

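The salt mill stands on the board (top view about (437,115) in the montage), and the pepper knob at (254,211) is centred. Descending and gripping.

Emit:
jog_arm(series=[{"slide":[0,0,40],"spin":0,"hand":85},{"slide":[0,0,40],"spin":0,"hand":85},{"slide":[0,0,20],"spin":0,"hand":85},{"slide":[0,0,10],"spin":0,"hand":85},{"slide":[0,0,0],"spin":0,"hand":85}])

```text
clock: 11.3
tcp_pos: [0.4356, -0.0347, 0.1216]
tcp_rot: [-0.001, 1.0, 0.0, -0.001]
wrist_force: [-0.3, -0.7, -0.2]
opening: 0.995
grip_force: 0.0
```

Emit:
jog_arm(series=[{"slide":[0,0,0],"spin":0,"hand":45},{"slide":[0,0,0],"spin":0,"hand":38},{"slide":[0,0,0],"spin":0,"hand":38},{"slide":[0,0,0],"spin":0,"hand":38},{"slide":[0,0,0],"spin":0,"hand":38}])

```text
clock: 11.8
tcp_pos: [0.4364, -0.0356, 0.1236]
tcp_rot: [0.0, 1.0, -0.0, 0.001]
wrist_force: [-1.4, 2.5, 11.4]
opening: 0.544
grip_force: 59.7
```

Emit:
jog_arm(series=[{"slide":[0,0,-10],"spin":0,"hand":38},{"slide":[0,0,-20],"spin":0,"hand":38},{"slide":[0,0,-20],"spin":0,"hand":38},{"slide":[0,0,-5],"spin":0,"hand":38},{"slide":[0,0,0],"spin":0,"hand":38}])

```text
clock: 12.3
tcp_pos: [0.4359, -0.0357, 0.1781]
tcp_rot: [-0.0, 1.0, -0.0, 0.001]
wrist_force: [-0.1, -0.1, -2.5]
opening: 0.54
grip_force: 61.8
```

Emit:
jog_arm(series=[{"slide":[6,10,-10],"spin":0,"hand":38},{"slide":[2,30,-10],"spin":0,"hand":38},{"slide":[0,40,0],"spin":0,"hand":38},{"slide":[0,40,0],"spin":0,"hand":38},{"slide":[0,40,0],"spin":0,"hand":38}])

```text
clock: 12.8
tcp_pos: [0.4267, 0.1262, 0.1972]
tcp_rot: [0.0, 1.0, -0.0, -0.001]
wrist_force: [0.8, -0.4, -2.3]
opening: 0.538
grip_force: 62.1
```

Emit:
jog_arm(series=[{"slide":[0,40,0],"spin":0,"hand":38},{"slide":[0,40,0],"spin":0,"hand":38},{"slide":[0,30,0],"spin":0,"hand":38},{"slide":[0,18,0],"spin":0,"hand":38},{"slide":[0,0,0],"spin":0,"hand":38}])

```text
clock: 13.3
tcp_pos: [0.4266, 0.2544, 0.1968]
tcp_rot: [-0.002, 1.0, -0.0, -0.001]
wrist_force: [0.1, 0.6, -3.0]
opening: 0.538
grip_force: 62.2
```

Emit:
jog_arm(series=[{"slide":[0,0,30],"spin":0,"hand":38},{"slide":[0,0,25],"spin":0,"hand":38},{"slide":[0,0,10],"spin":0,"hand":38},{"slide":[0,0,3],"spin":0,"hand":38},{"slide":[0,0,0],"spin":0,"hand":38}])

```text
clock: 13.8
tcp_pos: [0.4277, 0.252, 0.1298]
tcp_rot: [0.0, 1.0, -0.0, -0.0]
wrist_force: [0.6, -0.3, -1.8]
opening: 0.542
grip_force: 62.2
```

Emit:
jog_arm(series=[{"slide":[0,0,1],"spin":0,"hand":38},{"slide":[0,0,0],"spin":0,"hand":38}])

```text
clock: 14.0
tcp_pos: [0.428, 0.2523, 0.1293]
tcp_rot: [-0.0, 1.0, 0.0, 0.001]
wrist_force: [-0.9, -1.7, 5.0]
opening: 0.539
grip_force: 62.9
```

Emit:
jog_arm(series=[{"slide":[0,0,1],"spin":0,"hand":38},{"slide":[0,0,0],"spin":0,"hand":38}])

```text
clock: 14.2
tcp_pos: [0.4284, 0.2523, 0.1292]
tcp_rot: [-0.0, 1.0, 0.0, 0.001]
wrist_force: [-1.7, -3.2, 17.5]
opening: 0.537
grip_force: 64.0
```

Emit:
jog_arm(series=[{"slide":[0,0,-1],"spin":0,"hand":60},{"slide":[0,0,0],"spin":0,"hand":85},{"slide":[0,0,0],"spin":0,"hand":85},{"slide":[0,0,0],"spin":0,"hand":85},{"slide":[0,0,-20],"spin":0,"hand":85}])

```text
clock: 14.7
tcp_pos: [0.4268, 0.252, 0.1468]
tcp_rot: [-0.0, 1.0, -0.001, -0.002]
wrist_force: [0.8, -0.1, 0.4]
opening: 0.998
grip_force: 0.0
```

Emit:
jog_arm(series=[{"slide":[0,0,-42],"spin":0,"hand":85},{"slide":[0,0,-42],"spin":0,"hand":85},{"slide":[-15,-34,0],"spin":0,"hand":85},{"slide":[-15,-45,0],"spin":0,"hand":85},{"slide":[-15,-45,0],"spin":0,"hand":85}])

```text
clock: 15.2
tcp_pos: [0.4729, 0.1273, 0.2326]
tcp_rot: [-0.001, 1.0, 0.0, 0.0]
wrist_force: [0.7, 1.6, -0.3]
opening: 0.997
grip_force: 0.0
```

Emit:
jog_arm(series=[{"slide":[-15,-45,0],"spin":0,"hand":85},{"slide":[-15,-45,0],"spin":0,"hand":85},{"slide":[0,-30,0],"spin":0,"hand":85},{"slide":[0,0,0],"spin":0,"hand":85},{"slide":[0,0,0],"spin":0,"hand":85}])

```text
clock: 15.7
tcp_pos: [0.5027, 0.0081, 0.2321]
tcp_rot: [0.001, 1.0, 0.0, -0.0]
wrist_force: [0.5, 0.4, -0.1]
opening: 0.993
grip_force: 0.0
```

Run:
```python
from h import *
w=cam("wrist");print(observe()["tcp_pos"],np.round(proj(w,[[.503,.008,.097]]),1))
t=cam("top");s=cam("scene")
for m in masks_of("honey_jar",w)[:2]:
    ys,xs=np.where(m["mask"]);print(round(m["conf"],2),xs.min(),xs.max(),ys.min(),ys.max())
cv2.imwrite("pics/w5.png",np.hstack([w["frame"][:284,80:400,::-1],cv2.resize(s["frame"][90:250,110:310,::-1],(355,284))]))
```

```text
[0.50261166 0.00876808 0.23219832] [[256.3 180.6]]
0.92 222 289 135 213
```

View pics/w5.png

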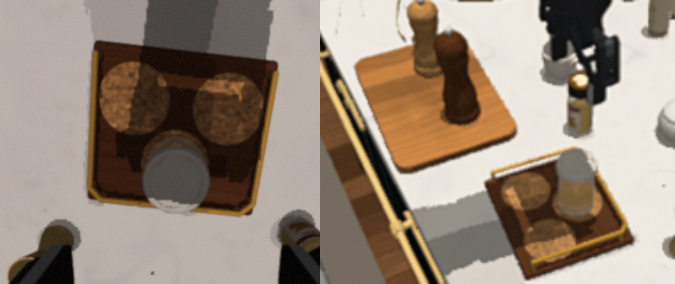

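Both mills stand upright on the board. The lid centre at (257,180) matches the prediction, so I'll descend on the jar.

Emit:
jog_arm(series=[{"slide":[0,0,45],"spin":0,"hand":85},{"slide":[0,0,45],"spin":0,"hand":85},{"slide":[0,0,45],"spin":0,"hand":85},{"slide":[0,0,35],"spin":0,"hand":85},{"slide":[0,0,12],"spin":0,"hand":85}])

```text
clock: 16.4
tcp_pos: [0.5015, 0.0094, 0.0476]
tcp_rot: [-0.001, 1.0, 0.0, -0.002]
wrist_force: [-0.6, 0.2, 0.9]
opening: 0.993
grip_force: 0.0
```

Emit:
jog_arm(series=[{"slide":[0,0,0],"spin":0,"hand":60},{"slide":[0,0,0],"spin":0,"hand":48},{"slide":[0,0,0],"spin":0,"hand":48},{"slide":[0,0,0],"spin":0,"hand":48},{"slide":[0,0,0],"spin":0,"hand":48}])

```text
clock: 16.9
tcp_pos: [0.5036, 0.0085, 0.0519]
tcp_rot: [-0.0, 1.0, -0.0, 0.002]
wrist_force: [-0.7, 2.9, 8.4]
opening: 0.646
grip_force: 63.1
```

Emit:
jog_arm(series=[{"slide":[0,0,-10],"spin":0,"hand":48},{"slide":[0,0,-20],"spin":0,"hand":48},{"slide":[0,0,-20],"spin":0,"hand":48},{"slide":[0,0,-10],"spin":0,"hand":48},{"slide":[0,0,0],"spin":0,"hand":48}])

```text
clock: 17.4
tcp_pos: [0.5033, 0.0083, 0.1119]
tcp_rot: [-0.0, 1.0, -0.0, 0.001]
wrist_force: [-0.4, 0.3, -3.4]
opening: 0.646
grip_force: 64.0
```

Emit:
jog_arm(series=[{"slide":[5,-15,0],"spin":0,"hand":48},{"slide":[12,-35,0],"spin":0,"hand":48},{"slide":[14,-40,0],"spin":0,"hand":48},{"slide":[14,-40,0],"spin":0,"hand":48},{"slide":[14,-40,0],"spin":0,"hand":48}])

```text
clock: 17.9
tcp_pos: [0.4428, -0.1628, 0.1096]
tcp_rot: [-0.0, 1.0, 0.0, -0.0]
wrist_force: [0.6, -0.7, -1.4]
opening: 0.641
grip_force: 64.0
```

Emit:
jog_arm(series=[{"slide":[14,-40,0],"spin":0,"hand":48},{"slide":[14,-40,0],"spin":0,"hand":48},{"slide":[10,-30,0],"spin":0,"hand":48},{"slide":[3,-15,0],"spin":0,"hand":48},{"slide":[0,0,0],"spin":0,"hand":48}])

```text
clock: 18.4
tcp_pos: [0.4024, -0.2879, 0.1097]
tcp_rot: [0.001, 1.0, 0.0, -0.0]
wrist_force: [-0.5, 0.4, -2.5]
opening: 0.643
grip_force: 64.0
```

Emit:
jog_arm(series=[{"slide":[0,0,0],"spin":0,"hand":48}])

```text
clock: 18.5
tcp_pos: [0.4028, -0.2858, 0.1098]
tcp_rot: [-0.0, 1.0, 0.0, -0.0]
wrist_force: [-0.1, 0.6, -2.9]
opening: 0.644
grip_force: 64.0
```

Run:
```python
from h import *
w=cam("wrist");print(observe()["tcp_pos"]);s=cam("scene")
for p in(w,s):
    try: print(rect(p,"coaster",.008))
    except Exception as e: print(e)
c=proj(w,[[.403,-.287,.008],[.403,-.287,.157]]);print(c)
cv2.imwrite("pics/w6.png",np.hstack([w["frame"][:284,80:430,::-1],cv2.resize(s["frame"][220:380,200:400,::-1],(355,284))]))
```

```text
[ 0.40294638 -0.28545671  0.10991854]
[array([ 0.4  , -0.289]), array([0.089, 0.096]), np.float64(7.529)]
[array([ 0.404, -0.288]), array([0.096, 0.098]), np.float64(9.843)]
[[254.7323505  191.2556559 ]
 [253.61187613 315.55390321]]
```

View pics/w6.png

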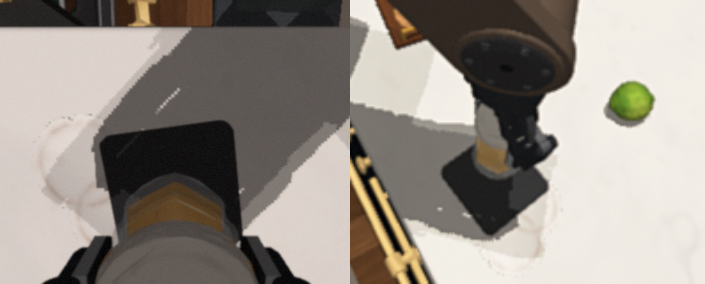

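The jar hangs upright over the coaster, whose centre measures about (0.403,-0.288). Lowering it.

Emit:
jog_arm(series=[{"slide":[0,0,25],"spin":0,"hand":48},{"slide":[0,0,20],"spin":0,"hand":48},{"slide":[0,0,10],"spin":0,"hand":48},{"slide":[0,0,6],"spin":0,"hand":48},{"slide":[0,0,0],"spin":0,"hand":48}])

```text
clock: 19.2
tcp_pos: [0.403, -0.2863, 0.0491]
tcp_rot: [-0.0, 1.0, 0.0, -0.0]
wrist_force: [0.4, 0.0, -2.5]
opening: 0.644
grip_force: 64.1
```

Emit:
jog_arm(series=[{"slide":[0,0,1],"spin":0,"hand":48},{"slide":[0,0,0],"spin":0,"hand":48}])

```text
clock: 19.4
tcp_pos: [0.4031, -0.2867, 0.0488]
tcp_rot: [-0.0, 1.0, -0.0, 0.0]
wrist_force: [0.6, 0.2, -2.2]
opening: 0.646
grip_force: 64.1
```

Emit:
jog_arm(series=[{"slide":[0,0,1],"spin":0,"hand":48},{"slide":[0,0,0],"spin":0,"hand":48}])

```text
clock: 19.6
tcp_pos: [0.4032, -0.2869, 0.0481]
tcp_rot: [-0.0, 1.0, -0.001, 0.001]
wrist_force: [0.2, -0.4, 7.6]
opening: 0.647
grip_force: 64.0
```

Emit:
jog_arm(series=[{"slide":[0,0,0],"spin":0,"hand":65},{"slide":[0,0,0],"spin":0,"hand":85},{"slide":[0,0,0],"spin":0,"hand":85},{"slide":[0,0,0],"spin":0,"hand":85},{"slide":[0,0,-35],"spin":0,"hand":85}])

```text
clock: 20.1
tcp_pos: [0.4017, -0.2856, 0.0798]
tcp_rot: [-0.0, 1.0, 0.002, -0.002]
wrist_force: [0.2, -0.5, 1.0]
opening: 0.994
grip_force: 0.0
```

Emit:
jog_arm(series=[{"slide":[0,0,-50],"spin":0,"hand":85},{"slide":[0,0,-50],"spin":0,"hand":85},{"slide":[0,0,-50],"spin":0,"hand":85},{"slide":[-15,29,0],"spin":0,"hand":85},{"slide":[-15,45,0],"spin":0,"hand":85}])

```text
clock: 20.6
tcp_pos: [0.4335, -0.2133, 0.2338]
tcp_rot: [0.001, 1.0, -0.001, 0.002]
wrist_force: [2.1, -1.0, 0.0]
opening: 0.996
grip_force: 0.0
```

Emit:
jog_arm(series=[{"slide":[-15,45,0],"spin":0,"hand":85},{"slide":[0,45,0],"spin":0,"hand":85},{"slide":[0,45,0],"spin":0,"hand":85},{"slide":[0,45,0],"spin":0,"hand":85},{"slide":[0,45,0],"spin":0,"hand":85}])

```text
clock: 21.1
tcp_pos: [0.4474, 0.0142, 0.2323]
tcp_rot: [-0.0, 1.0, 0.0, 0.0]
wrist_force: [0.5, -0.6, 0.5]
opening: 0.996
grip_force: 0.0
```

Emit:
jog_arm(series=[{"slide":[0,45,0],"spin":0,"hand":85},{"slide":[0,45,0],"spin":0,"hand":85},{"slide":[0,45,0],"spin":0,"hand":85},{"slide":[10,45,0],"spin":0,"hand":85},{"slide":[10,40,0],"spin":0,"hand":85}])

```text
clock: 21.6
tcp_pos: [0.427, 0.2344, 0.2322]
tcp_rot: [-0.0, 1.0, 0.0, -0.0]
wrist_force: [0.4, -0.5, 0.1]
opening: 0.994
grip_force: 0.0
```

Emit:
jog_arm(series=[{"slide":[0,20,0],"spin":0,"hand":85},{"slide":[0,0,0],"spin":0,"hand":85},{"slide":[0,0,0],"spin":0,"hand":85}])

```text
clock: 21.9
tcp_pos: [0.4274, 0.2523, 0.2321]
tcp_rot: [-0.001, 1.0, -0.0, -0.0]
wrist_force: [-0.8, 0.8, -0.3]
opening: 0.991
grip_force: 0.0
```

Run:
```python
from h import *
w=cam("wrist");print(observe()["tcp_pos"],np.round(proj(w,[[.428,.252,.188],[.428,.382,.158]]),1));t=cam("top")
s=cam("scene");c=rect(s,"coaster",.008)
for p in(t,s):
    for m in masks_of("honey_jar",p)[:2]:
        ys,xs=np.where(m["mask"]);print(round(m["conf"],2),xs.min(),xs.max(),ys.min(),ys.max(),plane(p,[(xs.min()+xs.max())/2,ys.min()+10],.093))
cv2.imwrite("pics/w7.png",np.hstack([w["frame"][:284,80:480,::-1],cv2.resize(s["frame"][240:380,200:400,::-1],(400,284))]))
```

```text
[0.4275991  0.25179716 0.2321672 ] [[256.1 218.6]
 [453.7 203.4]]
0.62 358 388 214 240 [[ 0.40620889 -0.27951341  0.093     ]]
0.58 269 297 289 332 [[ 0.40646901 -0.28149565  0.093     ]]
0.29 130 220 114 187 [[0.41586551 0.30277717 0.093     ]]
```

View pics/w7.png

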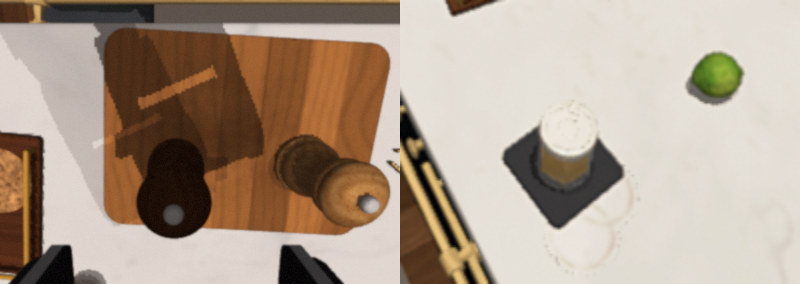

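The jar stands on the coaster, roughly centred, and the pepper knob at (253,215) is as expected. Regripping the pepper mill and taking it back.

Emit:
jog_arm(series=[{"slide":[0,0,40],"spin":0,"hand":85},{"slide":[0,0,40],"spin":0,"hand":85},{"slide":[0,0,17],"spin":0,"hand":85},{"slide":[0,0,8],"spin":0,"hand":85},{"slide":[0,0,0],"spin":0,"hand":85}])

```text
clock: 22.7
tcp_pos: [0.4277, 0.2521, 0.1268]
tcp_rot: [0.0, 1.0, -0.0, -0.001]
wrist_force: [-0.6, -0.3, -0.1]
opening: 0.999
grip_force: 0.0
```

Emit:
jog_arm(series=[{"slide":[0,0,0],"spin":0,"hand":45},{"slide":[0,0,0],"spin":0,"hand":38},{"slide":[0,0,0],"spin":0,"hand":38},{"slide":[0,0,0],"spin":0,"hand":38},{"slide":[0,0,0],"spin":0,"hand":38}])

```text
clock: 23.2
tcp_pos: [0.4283, 0.2527, 0.1287]
tcp_rot: [-0.0, 1.0, 0.001, 0.001]
wrist_force: [-0.5, -0.7, 9.4]
opening: 0.544
grip_force: 60.3
```

Emit:
jog_arm(series=[{"slide":[0,0,-10],"spin":0,"hand":38},{"slide":[0,0,-20],"spin":0,"hand":38},{"slide":[0,0,-25],"spin":0,"hand":38},{"slide":[0,0,-10],"spin":0,"hand":38},{"slide":[0,0,0],"spin":0,"hand":38}])

```text
clock: 23.7
tcp_pos: [0.4281, 0.2526, 0.1937]
tcp_rot: [-0.0, 1.0, 0.001, 0.001]
wrist_force: [-0.2, 0.1, -2.2]
opening: 0.543
grip_force: 61.8
```

Emit:
jog_arm(series=[{"slide":[0,-18,0],"spin":0,"hand":38},{"slide":[0,-35,0],"spin":0,"hand":38},{"slide":[-2,-40,0],"spin":0,"hand":38},{"slide":[-2,-40,0],"spin":0,"hand":38},{"slide":[-2,-40,0],"spin":0,"hand":38}])

```text
clock: 24.2
tcp_pos: [0.4331, 0.078, 0.1914]
tcp_rot: [-0.0, 1.0, 0.0, -0.001]
wrist_force: [0.3, 0.5, -1.1]
opening: 0.54
grip_force: 62.0
```

Emit:
jog_arm(series=[{"slide":[-2,-40,0],"spin":0,"hand":38},{"slide":[0,-40,0],"spin":0,"hand":38},{"slide":[0,-25,0],"spin":0,"hand":38},{"slide":[0,-10,0],"spin":0,"hand":38},{"slide":[0,0,0],"spin":0,"hand":38}])

```text
clock: 24.7
tcp_pos: [0.4355, -0.0362, 0.1917]
tcp_rot: [0.001, 1.0, 0.0, -0.001]
wrist_force: [0.6, 0.8, -2.1]
opening: 0.54
grip_force: 62.1
```

Emit:
jog_arm(series=[{"slide":[0,0,30],"spin":0,"hand":38},{"slide":[0,0,25],"spin":0,"hand":38},{"slide":[0,0,10],"spin":0,"hand":38},{"slide":[0,0,2],"spin":0,"hand":38},{"slide":[0,0,0],"spin":0,"hand":38}])

```text
clock: 25.2
tcp_pos: [0.436, -0.0351, 0.1255]
tcp_rot: [-0.001, 1.0, 0.0, -0.0]
wrist_force: [-0.2, -0.6, -1.2]
opening: 0.545
grip_force: 62.1
```

Emit:
jog_arm(series=[{"slide":[0,0,1],"spin":0,"hand":38},{"slide":[0,0,1],"spin":0,"hand":38},{"slide":[0,0,0],"spin":0,"hand":38}])

```text
clock: 25.5
tcp_pos: [0.4359, -0.0356, 0.1237]
tcp_rot: [-0.0, 1.0, -0.0, 0.0]
wrist_force: [1.0, -0.3, -1.0]
opening: 0.542
grip_force: 62.1
```

Emit:
jog_arm(series=[{"slide":[0,0,1],"spin":0,"hand":38},{"slide":[0,0,0],"spin":0,"hand":38}])

```text
clock: 25.7
tcp_pos: [0.4364, -0.0358, 0.1232]
tcp_rot: [-0.0, 1.0, -0.0, 0.001]
wrist_force: [-1.7, -0.6, 11.5]
opening: 0.544
grip_force: 63.5
```

Emit:
jog_arm(series=[{"slide":[0,0,0],"spin":0,"hand":60},{"slide":[0,0,0],"spin":0,"hand":85},{"slide":[0,0,0],"spin":0,"hand":85},{"slide":[0,0,0],"spin":0,"hand":85},{"slide":[0,0,-25],"spin":0,"hand":85}])

```text
clock: 26.2
tcp_pos: [0.4347, -0.0354, 0.1457]
tcp_rot: [-0.0, 1.0, 0.001, -0.002]
wrist_force: [-0.6, 0.2, 1.5]
opening: 0.996
grip_force: 0.0
```

Emit:
jog_arm(series=[{"slide":[0,0,-40],"spin":0,"hand":85},{"slide":[0,0,-45],"spin":0,"hand":85},{"slide":[0,28,0],"spin":0,"hand":85},{"slide":[0,45,0],"spin":0,"hand":85},{"slide":[0,45,0],"spin":0,"hand":85}])

```text
clock: 26.7
tcp_pos: [0.4356, 0.0834, 0.2327]
tcp_rot: [0.001, 1.0, 0.0, 0.0]
wrist_force: [1.0, -0.5, -0.2]
opening: 0.991
grip_force: 0.0
```

Emit:
jog_arm(series=[{"slide":[2,45,0],"spin":0,"hand":85},{"slide":[2,45,0],"spin":0,"hand":85},{"slide":[2,45,0],"spin":0,"hand":85},{"slide":[2,45,0],"spin":0,"hand":85},{"slide":[0,45,0],"spin":0,"hand":85}])

```text
clock: 27.2
tcp_pos: [0.427, 0.3093, 0.2323]
tcp_rot: [-0.0, 1.0, 0.0, -0.0]
wrist_force: [0.6, -0.2, 0.2]
opening: 0.995
grip_force: 0.0
```

Emit:
jog_arm(series=[{"slide":[0,45,0],"spin":0,"hand":85},{"slide":[0,30,0],"spin":0,"hand":85},{"slide":[0,0,0],"spin":0,"hand":85},{"slide":[0,0,40],"spin":0,"hand":85},{"slide":[0,0,40],"spin":0,"hand":85}])

```text
clock: 27.7
tcp_pos: [0.4277, 0.3822, 0.152]
tcp_rot: [-0.0, 1.0, 0.001, 0.001]
wrist_force: [0.2, 0.3, -0.6]
opening: 0.998
grip_force: 0.0
```

Emit:
jog_arm(series=[{"slide":[0,0,30],"spin":0,"hand":85},{"slide":[0,0,15],"spin":0,"hand":85},{"slide":[0,0,5],"spin":0,"hand":85},{"slide":[0,0,0],"spin":0,"hand":85},{"slide":[0,0,0],"spin":0,"hand":85}])

```text
clock: 28.2
tcp_pos: [0.4281, 0.3824, 0.1032]
tcp_rot: [-0.0, 1.0, 0.0, 0.001]
wrist_force: [-0.2, -1.2, 0.4]
opening: 0.997
grip_force: 0.0
```

Emit:
jog_arm(series=[{"slide":[0,0,0],"spin":0,"hand":45},{"slide":[0,0,0],"spin":0,"hand":40},{"slide":[0,0,0],"spin":0,"hand":40},{"slide":[0,0,0],"spin":0,"hand":40},{"slide":[0,0,0],"spin":0,"hand":40}])

```text
clock: 28.7
tcp_pos: [0.4279, 0.3827, 0.1034]
tcp_rot: [-0.0, 1.0, 0.0, 0.001]
wrist_force: [-1.2, -0.1, 7.4]
opening: 0.54
grip_force: 61.6
```

Emit:
jog_arm(series=[{"slide":[0,0,-10],"spin":0,"hand":40},{"slide":[0,0,-20],"spin":0,"hand":40},{"slide":[0,0,-25],"spin":0,"hand":40},{"slide":[0,0,-10],"spin":0,"hand":40},{"slide":[0,0,0],"spin":0,"hand":40}])

```text
clock: 29.2
tcp_pos: [0.428, 0.3827, 0.1687]
tcp_rot: [-0.0, 1.0, 0.001, 0.001]
wrist_force: [-0.3, -0.3, -2.3]
opening: 0.542
grip_force: 62.2
```

Emit:
jog_arm(series=[{"slide":[-2,-20,0],"spin":0,"hand":40},{"slide":[-2,-40,0],"spin":0,"hand":40},{"slide":[-2,-40,0],"spin":0,"hand":40},{"slide":[-2,-40,0],"spin":0,"hand":40},{"slide":[-2,-40,0],"spin":0,"hand":40}])

```text
clock: 29.7
tcp_pos: [0.437, 0.2009, 0.1663]
tcp_rot: [-0.0, 1.0, -0.0, -0.001]
wrist_force: [0.3, 0.3, -1.9]
opening: 0.54
grip_force: 62.4
```

Emit:
jog_arm(series=[{"slide":[-2,-40,0],"spin":0,"hand":40},{"slide":[-2,-40,0],"spin":0,"hand":40},{"slide":[-3,-30,0],"spin":0,"hand":40},{"slide":[-3,-20,0],"spin":0,"hand":40},{"slide":[0,-10,0],"spin":0,"hand":40}])

```text
clock: 30.2
tcp_pos: [0.4476, 0.061, 0.1665]
tcp_rot: [0.001, 1.0, 0.0, -0.001]
wrist_force: [0.4, -0.1, -1.8]
opening: 0.544
grip_force: 62.5
```

Emit:
jog_arm(series=[{"slide":[0,0,0],"spin":0,"hand":40},{"slide":[0,0,30],"spin":0,"hand":40},{"slide":[0,0,25],"spin":0,"hand":40},{"slide":[0,0,12],"spin":0,"hand":40},{"slide":[0,0,0],"spin":0,"hand":40}])

```text
clock: 30.7
tcp_pos: [0.4469, 0.0635, 0.0988]
tcp_rot: [-0.001, 1.0, 0.0, -0.001]
wrist_force: [-0.3, -0.6, -1.5]
opening: 0.546
grip_force: 63.7
```

Emit:
jog_arm(series=[{"slide":[0,0,1],"spin":0,"hand":40},{"slide":[0,0,1],"spin":0,"hand":40},{"slide":[0,0,0],"spin":0,"hand":40},{"slide":[0,0,0],"spin":0,"hand":40}])

```text
clock: 31.1
tcp_pos: [0.4479, 0.0625, 0.0986]
tcp_rot: [-0.0, 1.0, 0.0, 0.0]
wrist_force: [-0.5, -0.8, -2.2]
opening: 0.536
grip_force: 63.7
```

Emit:
jog_arm(series=[{"slide":[0,0,1],"spin":0,"hand":40},{"slide":[0,0,0],"spin":0,"hand":40}])

```text
clock: 31.3
tcp_pos: [0.448, 0.0624, 0.0975]
tcp_rot: [-0.0, 1.0, 0.0, 0.0]
wrist_force: [1.6, 0.1, 0.1]
opening: 0.55
grip_force: 64.0
```

Emit:
jog_arm(series=[{"slide":[0,0,1],"spin":0,"hand":40},{"slide":[0,0,0],"spin":0,"hand":40}])

```text
clock: 31.5
tcp_pos: [0.4484, 0.0624, 0.0973]
tcp_rot: [-0.0, 1.0, 0.0, 0.001]
wrist_force: [-1.2, 0.1, 15.8]
opening: 0.541
grip_force: 65.5
```

Contact. Release, rise, and move off to the left so the top camera sees everything.

Emit:
jog_arm(series=[{"slide":[0,0,-1],"spin":0,"hand":60},{"slide":[0,0,0],"spin":0,"hand":85},{"slide":[0,0,0],"spin":0,"hand":85},{"slide":[0,0,0],"spin":0,"hand":85},{"slide":[0,0,-25],"spin":0,"hand":85}])

```text
clock: 32.0
tcp_pos: [0.4467, 0.0624, 0.1206]
tcp_rot: [-0.0, 1.0, 0.0, -0.002]
wrist_force: [-0.3, -0.3, 0.3]
opening: 0.996
grip_force: 0.0
```

Emit:
jog_arm(series=[{"slide":[0,0,-40],"spin":0,"hand":85},{"slide":[0,0,-50],"spin":0,"hand":85},{"slide":[0,0,-30],"spin":0,"hand":85},{"slide":[0,40,0],"spin":0,"hand":85},{"slide":[0,45,0],"spin":0,"hand":85}])

```text
clock: 32.5
tcp_pos: [0.4481, 0.1476, 0.2434]
tcp_rot: [0.001, 1.0, 0.0, 0.001]
wrist_force: [0.2, -0.0, 0.7]
opening: 0.992
grip_force: 0.0
```

Emit:
jog_arm(series=[{"slide":[0,45,0],"spin":0,"hand":85},{"slide":[0,45,0],"spin":0,"hand":85},{"slide":[0,45,0],"spin":0,"hand":85},{"slide":[0,45,0],"spin":0,"hand":85},{"slide":[0,45,0],"spin":0,"hand":85}])

```text
clock: 33.0
tcp_pos: [0.4472, 0.3743, 0.2421]
tcp_rot: [-0.0, 1.0, -0.0, -0.0]
wrist_force: [0.6, -0.4, 0.3]
opening: 0.995
grip_force: 0.0
```

Emit:
jog_arm(series=[{"slide":[10,45,0],"spin":0,"hand":85},{"slide":[10,45,0],"spin":0,"hand":85},{"slide":[0,0,0],"spin":0,"hand":85},{"slide":[0,0,0],"spin":0,"hand":85}])

```text
clock: 33.4
tcp_pos: [0.427, 0.4629, 0.2416]
tcp_rot: [-0.001, 1.0, -0.0, -0.0]
wrist_force: [-0.4, -0.2, 0.0]
opening: 0.996
grip_force: 0.0
```

Run:
```python
from h import *
t=cam("top");s=cam("scene")
cv2.imwrite("pics/e1.png",np.hstack([cv2.resize(s["frame"][130:360,190:390,::-1],(400,460)),cv2.resize(t["frame"][140:270,200:400,::-1],(400,260)).__getitem__(slice(None)) if 0 else cv2.copyMakeBorder(cv2.resize(t["frame"][140:270,200:400,::-1],(400,260)),0,200,0,0,0)]))
a=cv2.imread("pics/top0.png")[:,:,::-1].astype(int)
K={"salt":(225.5,205),"pepper":(270,209)}
for k,(u,v) in K.items():
    u,v=int(u),int(v);T=a[v-14:v+15,u-14:u+15].astype(np.uint8);S=t["frame"][v-24:v+25,u-24:u+25]
    r=cv2.matchTemplate(np.ascontiguousarray(S),np.ascontiguousarray(T),cv2.TM_CCOEFF_NORMED);print(k,r.max(),np.subtract(np.unravel_index(r.argmax(),r.shape),10))
for p in(t,s):
  print("coaster",rect(p,"coaster",.008))
  m=[m for m in masks_of("honey_jar",p)][0];ys,xs=np.where(m["mask"]);print(m["conf"],xs.min(),xs.max(),ys.min(),ys.max())
  Zc=np.array([[.403+.0285*np.cos(q),-.287+.0285*np.sin(q),z] for q in np.linspace(0,6.28,60) for z in(.008,.093)]);P=proj(p,Zc);print("pred if centred",P.min(0),P.max(0))
```

```text
salt 0.95603764 [-1  0]
pepper 0.9227778 [0 0]Traceback (most recent call last):
  File "<stdin>", line 10, in <module>
  File "h.py", line 27, in rect
    m=masks_of(t,p)[0]["mask"].astype(np.uint8)
      ~~~~~~~~~~~~~^^^
IndexError: list index out of range
```

View pics/e1.png

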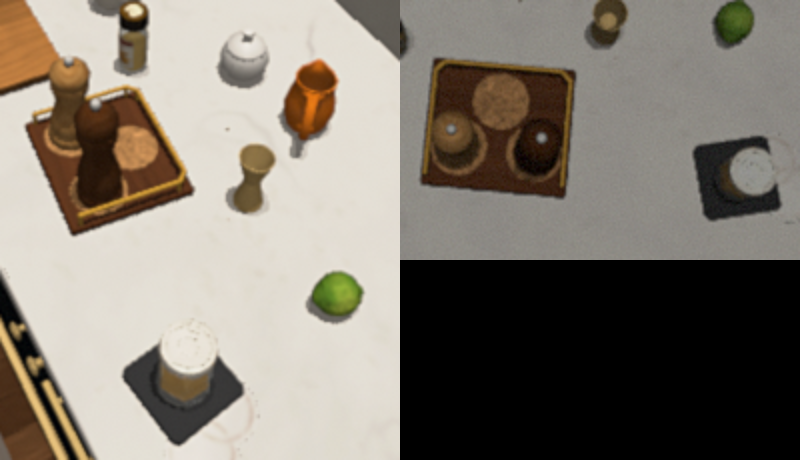

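Both mills are within 1 px of where they started in the top view. The jar's lid centre is at (376,225.5) in the top view and about (284.5,302) in the scene view; I'll check that it is centred.

Run:
```python
from h import *
t=cam("top");s=cam("scene")
print(plane(t,[376,225.5],.093),plane(s,[284.5,301],.093))
print(proj(t,[[.403,-.287,.093]]),proj(s,[[.403,-.287,.093]]))
```

```text
[[ 0.40260239 -0.28627644  0.093     ]] [[ 0.40684362 -0.28635292  0.093     ]]
[[376.3011859 225.3251899]] [[282.9832599  302.19489422]]
```

The jar is centred to within a few millimetres, so I'll hand in.

```bash
python3 -c "
from station import *
print(job_done())"
```

```text
the job is handed in; nothing more can be done
None
```

The job is handed in: the honey jar stands within a few millimetres of the coaster's centre, and both mills are back upright on their own cork pads, within about 2 mm of where they started (the judge returned no verdict).

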